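# Find the rocking shield cover on a radio board and press it home

## Robot

A 6-joint arm with a two-finger parallel gripper is mounted at the origin on a cart in front of the work surface, level with it; the furniture and walls round the work are solid. World frame = base frame: x ahead of the robot, y to its left, z up, the work surface at z = 0. Lengths are in m, angles in rad, forces in N, time in s.
With the tool pointing down it reaches from about 0.3 to 0.775 m from the base axis. Payload 14.6 kg.
Tool frame: the origin (TCP) lies at the very end of the fingers, on their centre line; the grasp point (between the pads) lies 19 mm behind it; z points along the fingers, y is the line along which they close (so a half turn about z gives the same grasp; the last joint's range is limited). The gripper opens to 94 mm and grips with 3 to 60 N. Pads are 16 mm wide; open, the fingers measure 119 mm over their backs; the gripper's body (75 mm by 177 mm) begins 78 mm behind the grasp point.
Start: joints at [-1.408, 0.3, 1.521, -0, 1.321, -0.067], TCP at [0.125, -0.536, 0.205] pointing down, gripper open.
Joint ranges: [-3.03, 3.03], [-0.79, 2.21], [0.23, 2.52], [-1.04, 4.18], [0, 3.07], [-2.55, 2.55]. Speed limits (rad/s): [2.22, 2.22, 2.57, 3.14, 3.14, 3.14].

## Interface

Orientations are given as [roll, pitch, yaw] about the fixed x, y, z axes, in that order (R = Rz(yaw) Ry(pitch) Rx(roll)).
In Python, from station import * gives the robot as it stands.
- The arm moves only by the tool jog_arm, never from a script. Its argument "rows" is a list of rows, each a list of 3 entries, a list of its own where there are three numbers: the shift along the tool's x, y, z in m, then the turn about the tool's z in degrees, then the finger opening in m, from 0 to 0.094. A call has 1 to 12 rows; each row shifts and turns the commanded pose from where the row before left it, along the tool's axes as they then stand; what a row does not reach is not made up. A row lasts 1/12 s, in which the tool goes at most 41.7 mm and 7.16 degrees, less where a joint would pass 70% of its speed; a pose out of reach is approached as far as the arm can. A call is refused whole if a number of a shift passes 0.0417 or a number of a turn 7.16, either way. A call with a gripper value outside its range is refused whole. The fingers move at their own pace and stop on an object; "squeeze" is the grip in N (left out, the last holds). Time passes only in rows, so rows that do not move let the fingers close. It gives the time, the measured TCP pose, the force, the opening and the grip force at its end, in the units of the state.
- get_obs(): the state, without advancing time (a new reading comes with each control period).
- camera(name): name is "scene" or "top" or "wrist"; returns a dict with "image" (420x560x3 uint8, red, green, blue), "range_z" (420x560 float32, m along the optical axis (not along the pixel's ray), 0 where there is no reading), "K" (3x3 intrinsics, pixels), "world_from_camera" (4x4, takes a point from camera to world coordinates); the wrist camera has in their place "T_tool_cam" (4x4, takes a point from camera to tool coordinates, whose origin is the TCP and whose axes are the flange's). Camera axes: x right, y up, looking along -z (the intrinsics and any distortion apply to the point x, -y, -z); pixel columns grow to the right and rows downward; lengths in m; the calibration is good to about 2 mm. A picture is of the moment at which its call begins: read the wrist's pose just before it.
- hand_in(): hands the job in; it is judged then, once.
Trained networks look in a picture, given as the dict that the camera call returned (one of the last four; its "shot" number tells which), for a name from the list of things; names that differ only in an ending like _2 or _b are one class to them, and where a whole thing is asked for, a point or a joint stands for the part that bears it (a point fixed in the world has none). Each returns a list of dicts, best first, with "p" (0 to 1); they miss things now and then, are a little off and sometimes report something else, mostly with a low value. They report only what shows in the picture. A call takes as long as a camera call. They do not tell look-alikes from the thing itself.
- search_frame(label, picture): "at" ([column, row] as shares, 0 to 1, of the picture: columns of its width, rows of its height, amid what is visible of it).
- spot_point(label, picture): "at" ([column, row] as shares, 0 to 1, of the picture: columns of its width, rows of its height: a listed point, or the origin of a listed thing).
The state is a dict: "time_s": time; "qpos": joint angles; "joint_vel": joint speeds; "tau": joint torques, N m; "ee_pos": TCP position; "eef_rot": TCP orientation; "force": force on the tool from outside, world axes, zero at the start; "moment": the same for the moment, N m; "grip_width": finger opening in m; "grip_force": force on a finger pad.
Only numpy, scipy, OpenCV 4.12 (cv2) and the standard library are available. Lean on these libraries where they do the work, as an engineer would, in place of code of your own. Each camera call takes 0.05 s, during which the arm holds its last target. There are 200 camera calls.

## Task

One of the five tinned shield covers on the green radio board has not been pushed fully home on its frame. Press on one end of each cover with the fingertips until you find the one that rocks, then press that one squarely on its middle until it is down firm and level with the others, and draw back. Only press: do not lift any cover, do not press hard enough to dent one, and leave the things round the board where they are.

Things in the scene. Friction and masses are not known exactly. Their poses are not given: they have to be found in the camera images.
- board: dark green radio board, 150 (x) by 256 mm (y), fixed on 10 mm brass spacers; its upper face is 12 mm above the desk. Origin on the desk under its middle; x points to the edge with three brass coaxial sockets (14 mm long), y to the end with a green screw terminal. Five shield frames with covers stand on it, 16 mm apart between the rows, 14 mm in a row; its other parts are lower than the covers
- cover_1: the cover at x +31, y +80 mm on the board: tinned steel shield cover, flat, 66 mm long (its y) by 46 mm wide (its x), skirt 8 mm deep that goes loosely round its frame; origin in the middle of its flat top, z up. Seated, its top is 23.5 mm above the desk and it lies firm
- cover_2: the cover at x +31, y +0 mm on the board: like cover_1. Exactly one of the five, a different one from run to run, is not seated: it stands level but 3 mm too high on a spring clip under its middle
- cover_3: the cover at x +31, y -80 mm on the board: like cover_1. When the loose cover is pressed near one of its 46 mm ends with 2 to 6 N it tilts 0.05 to 0.1 rad until that end meets the frame, its other end rises, and it comes back level when let go
- cover_4: the cover at x -31, y +0 mm on the board: like cover_1. When the loose cover is pressed on its middle it hardly gives until about 11 N, then slides down to the seated height within 3 mm and stays there
- cover_5: the cover at x -31, y -80 mm on the board: like cover_1. Thin sheet: more than 60 N dents a cover
- loupe: black eye loupe standing on its rim beside the board, 35 mm across, 34 mm high, origin under its middle, loose
- screwdriver: blue screwdriver lying in front of the board, 135 mm long along its y, 15 mm thick, origin under its middle, loose
- adaptor: grey metal tee adaptor, 25 x 34 x 14 mm, beside the board, origin on the desk under it, loose
- small_board: small green test board, 55 mm (x) by 85 mm (y), 15 mm high, beside the receiver board, origin under its middle, loose
Not all that is in view belongs to the job. Leave any turquoise or yellow look-alike of the cover_3 alone.

How it is judged:
By the outcome, as a careful person would: the job done as asked, in the order asked, and still so for the second after the job is handed in, with the robot touching nothing.
It also fails if it takes over 51 s, if anything falls off the work surface, if the arm or the gripper's body presses on something with over 40 N, if the wrist force passes 120 N, or if a joint passes its speed limit or range.

## Working session

There is one attempt and no reset: what is moved stays moved. The work goes in short steps, Python scripts to look and compute and a tool call to move; the robot and the scene stay as the last step left them, time stands still between calls to the robot, and variables do not carry over. Pictures are saved under pics/ and viewed, at most 10 in all, crops included, and the job is handed in when it is done.

Besides the shell and the picture viewer there is one more tool, called after "Request:" as name(argument=value, ...), one argument or row to a line, values as JSON. jog_arm: Moves the arm, as the interface text tells. Its arguments: {"type":"object","properties":{"rows":{"type":"array","items":{"type":"array"}},"squeeze":{"type":"number"}},"required":["rows"]}

```bash
mkdir -p pics
cat > h.py <<'E'
from station import *
import numpy as np, cv2
def world(c,pts=None):
    z=c["range_z"];K=np.array(c["K"]);T=np.array(c["world_from_camera"])
    v,u=np.mgrid[0:z.shape[0],0:z.shape[1]]
    P=np.stack([(u-K[0,2])/K[0,0]*z,-(v-K[1,2])/K[1,1]*z,-z],-1)
    return P@T[:3,:3].T+T[:3,3]
E
python3 - <<'E'
from h import *
o=get_obs();print(o)
c=camera("top");d=camera("scene")
W=world(c);np.save("W.npy",W)
cv2.imwrite("pics/a.png",cv2.cvtColor(np.vstack([c["image"]]),cv2.COLOR_RGB2BGR))
cv2.imwrite("pics/b.png",cv2.cvtColor(d["image"],cv2.COLOR_RGB2BGR))
for n in ["cover_1","board","loupe","screwdriver","adaptor","small_board"]:
    for r in spot_point(n,c)[:7]:
        u,v=int(r["at"][0]*560),int(r["at"][1]*420)
        print(n,round(r["p"],2),u,v,W[min(v,419),min(u,559)].round(4))
E
```

```text
{'time_s': 0.0, 'qpos': array([-1.40760694e+00,  3.00481023e-01,  1.52159966e+00,  8.75264754e-06,
        1.32071939e+00, -6.66088097e-02]), 'joint_vel': array([ 1.14701761e-03, -4.68119398e-04,  2.11315098e-03,  2.62258752e-03,
        3.09296204e-04,  4.38805615e-05]), 'tau': array([-7.56595600e-04, -5.31811345e+01, -3.52733552e+01,  7.07883644e-02,
        2.44344230e-02, -8.98818666e-05]), 'ee_pos': array([ 0.12522925, -0.53526989,  0.20487304]), 'eef_rot': array([-3.14038848e+00, -8.88242605e-05,  2.29795970e-01]), 'force': array([0.65142139, 0.26808821, 1.01146629]), 'moment': array([-0.01217237, -0.02490378,  0.08505949]), 'grip_force': 0.0, 'grip_width': 0.0939127963940808}
cover_1 0.89 209 212 [ 0.5053 -0.1155  0.0266]
cover_1 0.85 284 221 [ 0.5011 -0.2823  0.0212]
cover_1 0.85 246 245 [ 0.4401 -0.2049  0.0259]
cover_1 0.81 392 221 [ 0.525  -0.523   0.0096]
cover_1 0.73 249 218 [ 0.5004 -0.2047  0.0236]
cover_1 0.68 279 254 [ 0.4275 -0.278   0.0226]
cover_1 0.63 391 161 [ 0.6664 -0.5166  0.0079]
board 0.85 248 233 [ 0.4684 -0.2051  0.0131]
board 0.7 319 264 [ 0.4156 -0.368  -0.0008]
loupe 0.7 179 227 [ 0.466  -0.0542  0.0268]
loupe 0.49 251 215 [ 0.5071 -0.2086  0.026 ]
screwdriver 0.67 237 282 [ 0.3601 -0.1914  0.0004]
small_board 0.61 333 228 [ 0.498  -0.3931  0.0052]
```

Run:
```python
import cv2
a=cv2.imread("pics/a.png")
cv2.imwrite("pics/c.png",cv2.resize(a[160:310,150:350],None,fx=4,fy=4,interpolation=cv2.INTER_CUBIC))
```

```text
(no output)
```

View pics/c.png

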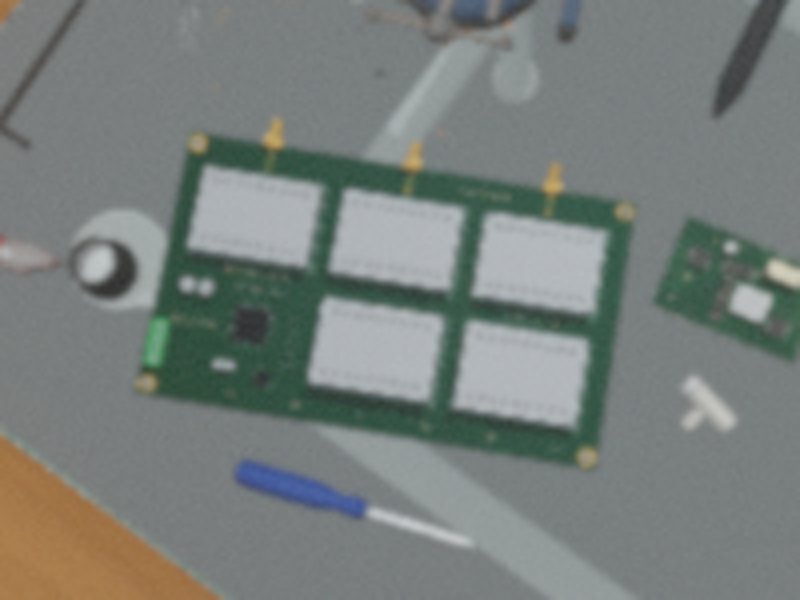

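View pics/b.png

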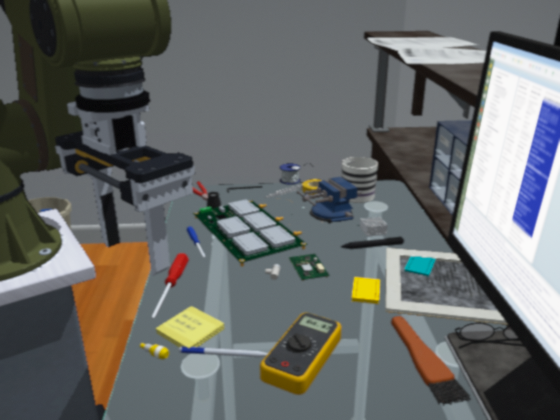

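The crop shows the board tilted slightly, with screw heads at about (198,143), (625,212), (587,457) and (147,383). Three covers are in the far row and two in the near row. The loupe is at (100,268), the screwdriver is in front, and the adaptor and small board are to the right. The scene view agrees with this.

Run:
```python
from h import *
W=np.load("W.npy");a=cv2.imread("pics/a.png").astype(int)
v0=np.array([[260,215],[398,240],[540,262],[376,350],[520,373]])/4+[150,160]
m=((a.min(2)>140)&(a.max(2)-a.min(2)<50)).astype(np.uint8)
n,l,s,ce=cv2.connectedComponentsWithStats(m,connectivity=4)
X=[]
for p in v0:
    k=l[int(p[1]),int(p[0])];w=(l==k)
    P=W[w];r=cv2.minAreaRect(P[:,:2].astype(np.float32)*1000)
    wi=cv2.erode(w.astype(np.uint8),np.ones((5,5)))>0
    print(k,w.sum(),P.mean(0).round(4),np.round(r[0],1),np.round(r[1],1),round(r[2],1),"z in",np.median(W[wi][:,2]).round(4),W[wi][:,2].mean().round(4),(W[wi][:,2].std()/wi.sum()**.5).round(5))
    X.append(np.array(r[0])/1000)
L=np.array([[31,80],[31,0],[31,-80],[-31,0],[-31,-80]])/1000
X=np.array(X);lc=L-L.mean(0);xc=X-X.mean(0)
H=lc.T@xc;U,S,V=np.linalg.svd(H);R=(U@V).T
t=X.mean(0)-R@L.mean(0)
print("yaw",np.arctan2(R[1,0],R[0,0]),np.linalg.det(R),"t",t)
print((L@R.T+t-X).round(4)); print((L@R.T+t).round(4))
```

```text
91 594 [ 0.5029 -0.1249  0.0235] [ 504.  -124.4] [65.8 47.6] 86.0 z in 0.0235 0.0236 8e-05
93 612 [ 0.4961 -0.2053  0.0287] [ 433.4 -225.4] [197.9  75.4] 17.8 z in 0.0234 0.0277 0.00298
95 616 [ 0.491  -0.2842  0.0245] [ 434.5 -279.6] [ 66.8 165. ] 85.3 z in 0.0234 0.0255 0.00208
103 642 [ 0.4349 -0.2008  0.0313] [ 416.9 -236.8] [158.3  66.6] 62.4 z in 0.0263 0.0283 0.00198
104 657 [ 0.4293 -0.2799  0.0293] [ 403.3 -278.2] [ 66.3 103.1] 86.1 z in 0.0234 0.0252 0.00193
yaw -0.23844248076957864 0.9999999999999997 t [ 0.4361695  -0.21186205]
[[-0.0188 -0.017 ]
 [ 0.0329  0.0062]
 [ 0.0129 -0.0173]
 [-0.0108  0.0322]
 [-0.0161 -0.0041]]
[[ 0.4852 -0.1414]
 [ 0.4663 -0.2192]
 [ 0.4474 -0.2969]
 [ 0.406  -0.2045]
 [ 0.3872 -0.2823]]
```

Run:
```python
from h import *
W=np.load("W.npy");a=cv2.imread("pics/a.png").astype(int)
v0=np.array([[260,215],[398,240],[540,262],[376,350],[520,373]])/4+[150,160]
m=((a.min(2)>140)&(a.max(2)-a.min(2)<50)&(W[...,2]>.019)&(W[...,2]<.031)).astype(np.uint8)
n,l,s,ce=cv2.connectedComponentsWithStats(m,connectivity=4)
X=[]
for p in v0:
    w=(l==l[int(p[1]),int(p[0])])
    P=W[w];r=cv2.minAreaRect(P[:,:2].astype(np.float32)*1000)
    print(w.sum(),P.mean(0).round(4),np.round(r[0],1),np.round(r[1],1),round(r[2],1),P[:,2].mean().round(4))
    X.append(P[:,:2].mean(0))
L=np.array([[31,80],[31,0],[31,-80],[-31,0],[-31,-80]])/1000
X=np.array(X);lc=L-L.mean(0);xc=X-X.mean(0)
U,S,V=np.linalg.svd(lc.T@xc);R=(U@V).T
t=X.mean(0)-R@L.mean(0);y=np.arctan2(R[1,0],R[0,0])
print("yaw",y,np.linalg.det(R),"t",t)
print((L@R.T+t-X).round(4)); print((L@R.T+t).round(4))
# cover_4 end points
o=get_obs();ty=o["eef_rot"][2];ee=o["ee_pos"]
c4=R@L[3]+t
from scipy.spatial.transform import Rotation as Ro
Rt=Ro.from_euler("xyz",o["eef_rot"]).as_matrix()
print("Rt",Rt.round(3))
for s in(-1,1):
    g=c4+R@np.array([0,s*.027]);print(s,g,"tool shift",Rt.T@np.r_[g-ee[:2],0.05-ee[2]])
```

```text
589 [ 0.5028 -0.1247  0.0235] [ 502.8 -124.4] [65.8 45.2] 86.0 0.0235
594 [ 0.4969 -0.2042  0.0234] [ 497.1 -203.9] [65.4 45.1] 85.7 0.0234
601 [ 0.4911 -0.2836  0.0234] [ 491.1 -283.6] [65.3 45.1] 86.1 0.0234
623 [ 0.4351 -0.1997  0.0264] [ 435.4 -199.5] [65.2 45.2] 85.9 0.0264
626 [ 0.4293 -0.2792  0.0233] [ 429.5 -279.2] [65.  45.5] 85.7 0.0233
yaw -0.07382242778391003 1.0000000000000004 t [ 0.46604065 -0.20188631]
[[ 0.0001  0.0004]
 [ 0.      0.0001]
 [-0.     -0.0003]
 [-0.      0.0001]
 [-0.     -0.0002]]
[[ 0.5029 -0.1244]
 [ 0.497  -0.2042]
 [ 0.4911 -0.284 ]
 [ 0.4351 -0.1996]
 [ 0.4292 -0.2794]]
Rt [[ 0.974  0.228 -0.   ]
 [ 0.228 -0.974  0.   ]
 [ 0.    -0.    -1.   ]]
-1 [ 0.43313369 -0.22652635] tool shift [ 0.37013174 -0.23068737  0.15540668]
1 [ 0.43711648 -0.17267343] tool shift [ 0.38627649 -0.28221743  0.15541797]
```

Cover_4 stands about 3 mm high (26.4 mm against 23.4 mm). I'll turn the tool so its narrow side lies along the cover, close the fingers, and confirm by pressing.

Request:
jog_arm(
  rows=[
    [[0, 0, 0], -7, 0],
    [[0, 0, 0], -7, 0],
    [[0, 0, 0], -7, 0],
    [[0, 0, 0], -7, 0],
    [[0, 0, 0], -7, 0],
    [[0, 0, 0], -7, 0],
    [[0, 0, 0], -7, 0],
    [[0, 0, 0], -7, 0],
    [[0, 0, 0], -7, 0],
    [[0, 0, 0], -7, 0],
    [[0, 0, 0], -2.6, 0],
  ],
  squeeze=20,
)

```text
time_s: 1.32
ee_pos: [0.1253, -0.5355, 0.2054]
eef_rot: [-3.142, -0.0, 1.504]
force: [1.0, 0.8, 0.7]
grip_width: 0.0242
grip_force: 0.0
```

```bash
cat >> h.py <<'E'
from scipy.spatial.transform import Rotation as Ro
def to(g):
    o=get_obs();R=Ro.from_euler("xyz",o["eef_rot"]).as_matrix()
    print("shift",(R.T@(np.array(g)-o["ee_pos"])).round(4),"ee",o["ee_pos"].round(4),o["eef_rot"].round(3),"F",np.round(o["force"],2),"w",round(o["grip_width"],4),"t",round(o["time_s"],2))
C=lambda x,y,z:(0.46604+np.cos(-.0738)*x-np.sin(-.0738)*y,-.20189+np.sin(-.0738)*x+np.cos(-.0738)*y,z)
E
python3 -c "
from h import *
to(C(-.031,-.025,.06))"
```

```text
shift [0.3308 0.2866 0.1454] ee [ 0.1253 -0.5355  0.2054] [-3.142 -0.     1.504] F [0.98 0.82 0.74] w 0.0242 t 1.32
```

Request:
jog_arm(
  rows=[
    [[0.0276, 0.0239, 0], 0, 0],
    [[0.0276, 0.0239, 0], 0, 0],
    [[0.0276, 0.0239, 0], 0, 0],
    [[0.0276, 0.0239, 0], 0, 0],
    [[0.0276, 0.0239, 0], 0, 0],
    [[0.0276, 0.0239, 0], 0, 0],
    [[0.0276, 0.0239, 0], 0, 0],
    [[0.0276, 0.0239, 0], 0, 0],
    [[0.0276, 0.0239, 0], 0, 0],
    [[0.0276, 0.0239, 0], 0, 0],
    [[0.0276, 0.0239, 0], 0, 0],
    [[0.0276, 0.0239, 0], 0, 0],
  ],
)

```text
time_s: 2.32
ee_pos: [0.4368, -0.2249, 0.2057]
eef_rot: [3.141, 0.0, 1.497]
force: [0.8, -0.6, 0.8]
grip_width: 0.0007
grip_force: 0.0
```

Request:
jog_arm(
  rows=[
    [[0, 0, 0.035], 0, 0],
    [[0, 0, 0.035], 0, 0],
    [[0, 0, 0.035], 0, 0],
    [[0, 0, 0.03], 0, 0],
    [[0, 0, 0], 0, 0],
    [[0, 0, 0], 0, 0],
  ],
)

```text
time_s: 2.82
ee_pos: [0.4354, -0.2262, 0.0703]
eef_rot: [-3.14, -0.001, 1.497]
force: [0.3, -0.5, 0.2]
grip_width: 0.0004
grip_force: 0.0
```

```bash
python3 -c "
from h import *
to(C(-.031,-.025,.03))"
```

```text
shift [ 0.0015 -0.0022  0.0403] ee [ 0.4354 -0.2262  0.0703] [-3.140e+00 -1.000e-03  1.497e+00] F [ 0.31 -0.5   0.21] w 0.0004 t 2.82
```

Request:
jog_arm(
  rows=[
    [[0.0015, -0.0022, 0.02], 0, 0],
    [[0, 0, 0.01], 0, 0],
    [[0, 0, 0.005], 0, 0],
    [[0, 0, 0.005], 0, 0],
    [[0, 0, 0], 0, 0],
    [[0, 0, 0], 0, 0],
  ],
)

```text
time_s: 3.32
ee_pos: [0.434, -0.225, 0.0311]
eef_rot: [3.141, 0.0, 1.497]
force: [-0.4, -0.5, 0.4]
grip_width: 0.0003
grip_force: 0.0
```

Request:
jog_arm(
  rows=[
    [[0, 0, 0.001], 0, 0],
    [[0, 0, 0.001], 0, 0],
    [[0, 0, 0.001], 0, 0],
    [[0, 0, 0], 0, 0],
    [[0, 0, 0], 0, 0],
  ],
)

```text
time_s: 3.73
ee_pos: [0.4337, -0.2248, 0.0275]
eef_rot: [-3.142, -0.0, 1.497]
force: [-0.3, 0.5, -0.2]
grip_width: 0.0003
grip_force: 0.0
```

Request:
jog_arm(
  rows=[
    [[0, 0, 0.0007], 0, 0],
    [[0, 0, 0], 0, 0],
    [[0, 0, 0], 0, 0],
  ],
)

```text
time_s: 3.98
ee_pos: [0.4337, -0.2248, 0.0268]
eef_rot: [3.142, 0.0, 1.497]
force: [0.4, 0.3, -0.8]
grip_width: 0.0003
grip_force: 0.1
```

Request:
jog_arm(
  rows=[
    [[0, 0, 0.0007], 0, 0],
    [[0, 0, 0], 0, 0],
    [[0, 0, 0], 0, 0],
  ],
)

```text
time_s: 4.23
ee_pos: [0.4337, -0.2248, 0.0261]
eef_rot: [3.141, 0.0, 1.497]
force: [0.4, -0.4, 1.9]
grip_width: 0.0005
grip_force: 0.8
```

Request:
jog_arm(
  rows=[
    [[0, 0, 0.0007], 0, 0],
    [[0, 0, 0], 0, 0],
    [[0, 0, 0], 0, 0],
  ],
)

```text
time_s: 4.48
ee_pos: [0.4337, -0.2248, 0.0254]
eef_rot: [3.141, 0.0, 1.497]
force: [0.3, 0.0, 2.1]
grip_width: 0.0003
grip_force: 1.5
```

Request:
jog_arm(
  rows=[
    [[0, 0, 0.0005], 0, 0],
    [[0, 0, 0], 0, 0],
    [[0, 0, 0], 0, 0],
  ],
)

```text
time_s: 4.73
ee_pos: [0.4337, -0.2248, 0.0249]
eef_rot: [3.141, 0.0, 1.497]
force: [0.3, 0.7, 4.5]
grip_width: 0.0007
grip_force: 2.1
```

```bash
cat >> h.py <<'E'
def tilt(c):
    W=world(c);a=c["image"].astype(int)
    g=(a.min(2)>120)&(a.max(2)-a.min(2)<60)
    th=-.0738;Rb=np.array([[np.cos(th),-np.sin(th)],[np.sin(th),np.cos(th)]])
    B=(W[...,:2]-[0.46604,-.20189])@Rb
    for i,(x,y) in enumerate([(.031,.08),(.031,0),(.031,-.08),(-.031,0),(-.031,-.08)],1):
        m=g&(abs(B[...,0]-x)<.021)&(abs(B[...,1]-y)<.031)&(abs(W[...,2]-.025)<.006)
        if m.sum()<30: print(i,"few",m.sum());continue
        A=np.c_[np.ones(m.sum()),B[m][:,0]-x,B[m][:,1]-y]
        print(i,m.sum(),"z0,slopeX,slopeY",np.linalg.lstsq(A,W[m][:,2],rcond=None)[0].round(4),"yrange",A[:,2].min().round(3),A[:,2].max().round(3))
E
python3 -c "
from h import *
for n in('top','scene'):
    c=camera(n);print(n);tilt(c)
cv2.imwrite('pics/d.png',cv2.cvtColor(cv2.resize(c['image'][160:300,130:330],None,fx=4,fy=4),cv2.COLOR_RGB2BGR))
to(C(-.031,-.025,.0265))"
```

```text
top
1 few 6
2 few 2
3 372 z0,slopeX,slopeY [0.0232 0.0118 0.0003] yrange -0.031 0.031
4 few 0
5 354 z0,slopeX,slopeY [ 0.0232  0.0021 -0.0024] yrange -0.031 0.018
scene
1 74 z0,slopeX,slopeY [0.0247 0.0175 0.015 ] yrange -0.031 0.026
2 238 z0,slopeX,slopeY [ 0.0245  0.0011 -0.0002] yrange -0.03 0.031
3 278 z0,slopeX,slopeY [0.0245 0.0022 0.0039] yrange -0.031 0.031
4 few 2
5 301 z0,slopeX,slopeY [ 0.0245  0.0045 -0.0025] yrange -0.031 0.03
shift [ 0.0002 -0.0005 -0.0016] ee [ 0.4337 -0.2248  0.0249] [3.141 0.    1.497] F [-0.92 -1.11  4.98] w 0.0005 t 4.83
```

View pics/d.png

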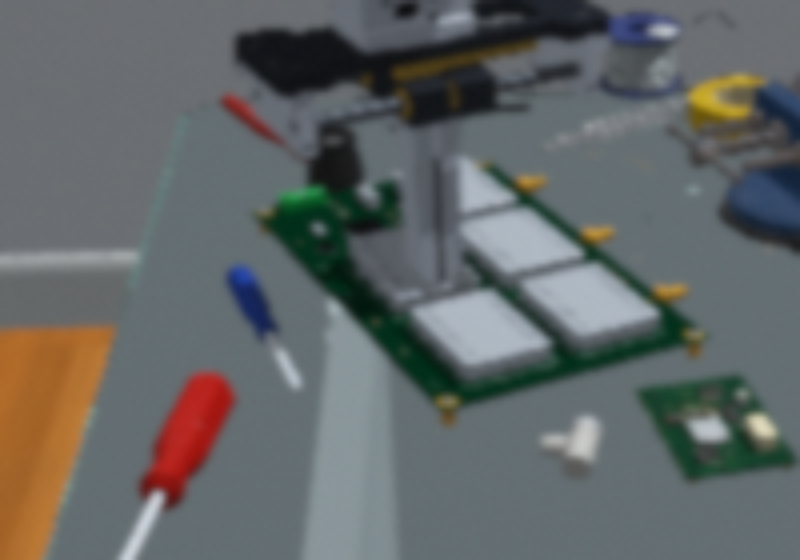

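The fingertips are on the −y end of cover_4 at (430,285), clear of cover_5, and that end is yielding under 3–5 N. I'll push a little further, until it meets the frame.

Request:
jog_arm(
  rows=[
    [[0, 0, 0.0005], 0, 0],
    [[0, 0, 0], 0, 0],
    [[0, 0, 0], 0, 0],
  ],
)

```text
time_s: 5.08
ee_pos: [0.4338, -0.2248, 0.0247]
eef_rot: [3.141, 0.0, 1.497]
force: [-1.8, -0.2, 9.0]
grip_width: 0.0
grip_force: 4.6
```

Request:
jog_arm(
  rows=[
    [[0, 0, 0.0004], 0, 0],
    [[0, 0, 0], 0, 0],
    [[0, 0, 0], 0, 0],
  ],
)

```text
time_s: 5.33
ee_pos: [0.4339, -0.2249, 0.0246]
eef_rot: [3.141, 0.0, 1.497]
force: [-3.5, 1.1, 13.5]
grip_width: 0.0005
grip_force: 6.7
```

```bash
python3 -c "
from h import *
to(C(-.031,-.025,.0265))
c=camera('wrist')
cv2.imwrite('pics/e.png',cv2.cvtColor(c['image'],cv2.COLOR_RGB2BGR))"
```

```text
shift [ 0.0003 -0.0006 -0.0019] ee [ 0.4339 -0.2249  0.0246] [3.141 0.    1.497] F [-3.49  1.09 13.55] w 0.0005 t 5.33
```

View pics/e.png

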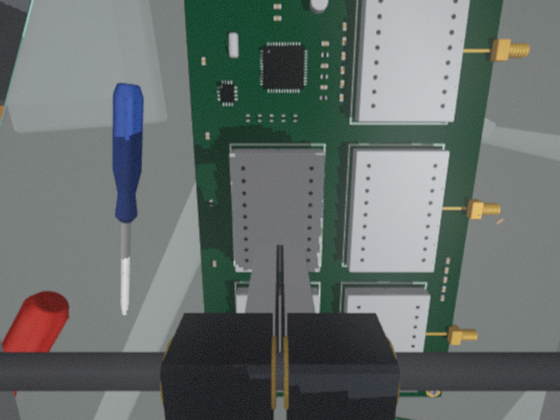

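The wrist view shows cover_4 clearly tilted: it looks dark against its bright neighbours at (278,208), and its end has met the frame because stiffness rose sharply. I'll back off, move to its middle (+25 mm along tool x) and check.

Request:
jog_arm(
  rows=[
    [[0, 0, -0.003], 0, 0],
    [[0, 0, -0.012], 0, 0],
    [[0.005, 0, 0], 0, 0],
    [[0.01, -0.0005, 0], 0, 0],
    [[0.01, 0, 0], 0, 0],
    [[0, 0, 0], 0, 0],
    [[0, 0, 0], 0, 0],
  ],
)

```text
time_s: 5.97
ee_pos: [0.4349, -0.1989, 0.0385]
eef_rot: [-3.141, -0.0, 1.498]
force: [-0.4, -0.1, -1.2]
grip_width: 0.0007
grip_force: 0.0
```

```bash
python3 -c "
from h import *
c=camera('wrist');o=get_obs()
T=np.eye(4);T[:3,:3]=Ro.from_euler('xyz',o['eef_rot']).as_matrix();T[:3,3]=o['ee_pos']
c['world_from_camera']=T@np.array(c['T_tool_cam']);tilt(c)
to(C(-.031,0,.0275))"
```

```text
1 10242 z0,slopeX,slopeY [0.0246 0.0011 0.    ] yrange -0.031 0.031
2 7292 z0,slopeX,slopeY [ 0.0246  0.0005 -0.0005] yrange -0.031 0.031
3 929 z0,slopeX,slopeY [ 0.0247  0.0005 -0.0028] yrange -0.031 0.031
4 1465 z0,slopeX,slopeY [ 0.0275  0.0018 -0.0005] yrange -0.031 0.031
5 108 z0,slopeX,slopeY [0.0251 0.0326 0.0166] yrange -0.031 -0.019
shift [-0.0002  0.0002  0.0111] ee [ 0.435  -0.1994  0.0386] [-3.141 -0.     1.498] F [0.24 0.25 0.16] w 0.0005 t 6.02
```

Cover_4 has come back level, still 3 mm high, and the TCP is over its middle. Now I'll press it down in steps.

Request:
jog_arm(
  rows=[
    [[0, 0, 0.006], 0, 0],
    [[0, 0, 0.005], 0, 0],
    [[0, 0, 0.001], 0, 0],
    [[0, 0, 0.0005], 0, 0],
    [[0, 0, 0], 0, 0],
    [[0, 0, 0], 0, 0],
  ],
)

```text
time_s: 6.52
ee_pos: [0.4349, -0.1999, 0.0263]
eef_rot: [-3.141, -0.0, 1.497]
force: [-0.9, 0.5, 4.8]
grip_width: 0.0002
grip_force: 2.7
```

Request:
jog_arm(
  rows=[
    [[0, 0, 0.0005], 0, 0],
    [[0, 0, 0.0005], 0, 0],
    [[0, 0, 0], 0, 0],
    [[0, 0, 0], 0, 0],
  ],
)

```text
time_s: 6.85
ee_pos: [0.4349, -0.2, 0.0255]
eef_rot: [-3.141, -0.0, 1.497]
force: [-2.8, 1.8, 8.6]
grip_width: 0.0005
grip_force: 4.4
```

Request:
jog_arm(
  rows=[
    [[0, 0, 0.0005], 0, 0],
    [[0, 0, 0.0005], 0, 0],
    [[0, 0, 0], 0, 0],
    [[0, 0, 0], 0, 0],
  ],
)

```text
time_s: 7.18
ee_pos: [0.435, -0.2, 0.0245]
eef_rot: [-3.141, -0.0, 1.497]
force: [-2.6, 2.0, 9.3]
grip_width: 0.0006
grip_force: 4.6
```

Request:
jog_arm(
  rows=[
    [[0, 0, 0.0005], 0, 0],
    [[0, 0, 0.0005], 0, 0],
    [[0, 0, 0.0003], 0, 0],
    [[0, 0, 0], 0, 0],
    [[0, 0, 0], 0, 0],
  ],
)

```text
time_s: 7.6
ee_pos: [0.435, -0.2, 0.0237]
eef_rot: [-3.142, -0.0, 1.497]
force: [-4.5, 3.5, 18.1]
grip_width: 0.0005
grip_force: 8.5
```

Request:
jog_arm(
  rows=[
    [[0, 0, 0.0005], 0, 0],
    [[0, 0, 0], 0, 0],
    [[0, 0, 0], 0, 0],
  ],
)

```text
time_s: 7.85
ee_pos: [0.435, -0.2, 0.0236]
eef_rot: [-3.142, 0.0, 1.497]
force: [-8.3, 4.0, 24.4]
grip_width: 0.0001
grip_force: 12.2
```

Request:
jog_arm(
  rows=[
    [[0, 0, 0.0005], 0, 0],
    [[0, 0, 0], 0, 0],
    [[0, 0, 0], 0, 0],
  ],
)

```text
time_s: 8.1
ee_pos: [0.4351, -0.2, 0.0235]
eef_rot: [3.142, 0.0, 1.497]
force: [-11.1, 6.2, 31.8]
grip_width: 0.0002
grip_force: 15.9
```

It has bottomed firmly at 23.5 mm with 32 N. I'll draw back straight up and then away from the board, so the top camera can check it.

Request:
jog_arm(
  rows=[
    [[0, 0, -0.002], 0, 0],
    [[0, 0, -0.01], 0, 0],
    [[0, 0, -0.035], 0, 0],
    [[0, 0, -0.04], 0, 0],
    [[0, 0, -0.04], 0, 0],
    [[0, 0, -0.04], 0, 0],
    [[0, 0, 0], 0, 0],
  ],
)

```text
time_s: 8.68
ee_pos: [0.4371, -0.2011, 0.1966]
eef_rot: [3.132, 0.004, 1.497]
force: [0.9, -0.6, 0.9]
grip_width: 0.0005
grip_force: 0.0
```

Request:
jog_arm(
  rows=[
    [[-0.027, -0.022, 0], 0, 0],
    [[-0.027, -0.022, 0], 0, 0],
    [[-0.027, -0.022, 0], 0, 0],
    [[-0.027, -0.022, 0], 0, 0],
    [[-0.027, -0.022, 0], 0, 0],
    [[-0.027, -0.022, 0], 0, 0],
    [[-0.027, -0.022, 0], 0, 0],
    [[-0.027, -0.022, 0], 0, 0],
    [[-0.027, -0.022, 0], 0, 0],
    [[-0.027, -0.022, 0], 0, 0],
    [[0, 0, 0], 0, 0],
    [[0, 0, 0], 0, 0],
  ],
)

```text
time_s: 9.68
ee_pos: [0.1945, -0.4534, 0.1887]
eef_rot: [-3.141, -0.001, 1.494]
force: [-0.1, -0.2, 0.2]
grip_width: 0.0003
grip_force: 0.0
```

```bash
python3 -c "
from h import *
c=camera('top');tilt(c);to((.125,-.535,.2))"
```

```text
1 521 z0,slopeX,slopeY [ 0.0234  0.0007 -0.0008] yrange -0.031 0.031
2 520 z0,slopeX,slopeY [ 0.0234 -0.0018 -0.0011] yrange -0.031 0.031
3 526 z0,slopeX,slopeY [ 0.0234 -0.0095  0.0042] yrange -0.031 0.031
4 549 z0,slopeX,slopeY [0.0235 0.0117 0.0004] yrange -0.031 0.031
5 554 z0,slopeX,slopeY [0.0233 0.0022 0.0037] yrange -0.031 0.031
shift [-0.0874 -0.064  -0.0113] ee [ 0.1954 -0.4527  0.1888] [-3.141e+00 -1.000e-03  1.496e+00] F [ 0.67  0.22 -0.38] w 0.0005 t 9.73
```

All five covers are level at about 23.4 mm and the arm is clear.

```bash
python3 -c "
from station import *
print(hand_in())"
```

```text
the job is handed in; nothing more can be done
None
```

Cover_4 was the loose one: the camera showed it 3 mm high, so I tested only that cover. It rocked when pressed at one end, I pressed it home on its middle (32 N peak), all five covers now measure 23.3–23.5 mm, and the job is handed in with the arm clear.

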